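# Return the assortment case to its packed rack

## Robot

A 6-joint arm with a two-finger parallel gripper is mounted at the origin on the work surface. World frame = base frame: x ahead of the robot, y to its left, z up, the work surface at z = 0. Lengths are in m, angles in rad, forces in N, time in s.
With the tool pointing down it reaches from about 0.35 to 0.975 m from the base axis. Payload 7.1 kg.
Tool frame: the origin (TCP) lies midway between the tips of the shut fingers; the grasp point (between the pads) lies 19 mm behind it; z points along the fingers, x is the direction in which the jaws open and shut, and the axes are right-handed (so a half turn about z gives the same grasp; the last joint's range is limited). The gripper opens to 88 mm and grips with 3 to 60 N. Pads are 20 mm wide; open, the fingers measure 115 mm over their backs; the gripper's body (75 mm by 178 mm) begins 61 mm behind the grasp point.
Start: joints at [-1.175, 0.423, 1.63, -0, 1.089, -0.019], TCP at [0.252, -0.572, 0.223] pointing down, gripper open.
Joint ranges: [-3, 3], [-0.9, 2.11], [0.09, 2.58], [-1.31, 4.45], [0.11, 2.69], [-2.54, 2.54]. Speed limits (rad/s): [2.39, 2.39, 3.01, 3.14, 3.14, 3.14].

## Interface

Orientations are given as a unit quaternion [w, x, y, z].
In Python, from station import move_pose, movel, movej, command_gripper, wait, inverse_kinematics, read_camera, camera_info, MotionError, job_done, get_time, get_joint_pos, get_qvel, get_effort, get_tcp_pos, get_ee_rot, get_ft_force, get_ft_torque, get_grip_width gives the robot as it stands. Calls block until the motion is done:
- move_pose(position, orientation): joint-space move of the TCP to a pose.
- movel(position, frame=None, v=0.15, until_force=None): straight line of the TCP; frame=None keeps the orientation; v is the mean speed in m/s. With until_force (N) it stops when the force on the tool has changed by that much, and returns True; else False.
- movej(angles): joint-space move.
- command_gripper(opening): opening from 0.0 (shut) to 1.0 (fully open); the grip force is fixed at half the most; returns when the fingers have stopped.
- wait(seconds).
- inverse_kinematics(position, orientation): joint angles nearest the present ones, or None.
- read_camera(name): name is "scene" or "side" or "wrist"; returns the picture (480x640x3 uint8, red, green, blue); there is no depth.
- camera_info(name): a dict with "intrinsics" (3x3 intrinsics, pixels), "T" (4x4, takes a point from camera to world coordinates); the wrist camera has in their place "tool_from_camera" (4x4, takes a point from camera to tool coordinates, whose origin is the TCP and whose axes are the tool frame's). Camera axes: x right, y up, looking along -z (the intrinsics and any distortion apply to the point x, -y, -z); pixel columns grow to the right and rows downward; lengths in m; the calibration is good to about 2 mm. The wrist camera is an equidistant fisheye: a pixel r from the principal point sees the ray r / f radians off the axis. A picture is of the moment at which its call begins: read the wrist's pose just before it. camera_info takes no time and is no camera call.
A pose or a line that the arm cannot do raises MotionError and nothing moves.
- job_done(): hands the job in, once; it reports no verdict.
Readings, each from a call of its own:
- get_time(): time.
- get_joint_pos(): joint angles.
- get_qvel(): joint speeds.
- get_effort(): joint torques, N m.
- get_tcp_pos(): TCP position.
- get_ee_rot(): TCP orientation.
- get_ft_force(): force on the tool from outside, world axes, zero at the start.
- get_ft_torque(): the same for the moment, N m.
- get_grip_width(): opening from 0.0 (shut) to 1.0 (fully open).
Only numpy, scipy, OpenCV 4.12 (cv2) and the standard library are available. Lean on these libraries where they do the work, as an engineer would, in place of code of your own. Each camera call takes 0.05 s, during which the arm holds its last target. There are 200 camera calls.

## Task

Put the case that stands in the service tray back into the gap in the middle of the row in the spring-loaded rack. The gap is narrower than the case: work it in from the open front, easing the neighbours apart with it, and never press it on a neighbour or on the rack with more than about 15 N. Push it fully home against the back stop and down on the floor, so that all five cases stand upright in one flush row; topple none, and leave the fork parts in the tray where they are.

Things in the scene. Friction and masses are not known exactly. Their poses are not given: they have to be found in the camera images.
- kit_mid (a point): the case to put away, alone on its edge in the stainless tray: closed grey plastic assortment case, 110 mm deep (its x), 30 mm thick (its y), 96 mm high (its z), upright edges rounded to 6 mm radius, top and bottom flat; both ends are alike, either may go in first. 0.21 to 0.36 kg, slippery plastic. The point is its centre, half-way up
- rack: white steel stock rack, fixed. Origin at bench level; x points in from its open front, y along the row from the fixed end plate (face at y = -65.5 mm) to the follower, z up. Floor 4 mm above the bench, front edge at x = -58 mm. Back stop, 52 mm high, face at x = +55 mm: a case pushed home has its centre at x = 0, its near end at x = -55 mm. Floor, end plate and back stop do not give
- follower (a joint): upright aluminium plate, 88 mm high, that springs press along the row towards the end plate: 5 N, rising 0.15 N per mm. 0 at its stop, as at the start (face at rack y = +65.5 mm); it can be pushed back 9.5 mm, then it is solid. Two cases stand loosely by the end plate, two by the follower, 15 to 19 mm of gap between the pairs. With the fifth in, it is pushed back 7 mm and the row is tight
- row_a_mid (a point): one of the four cases in the rack, standing free on its floor with a little play, near ends roughly in line: grey plastic, 110 mm deep (its x) and 96 mm high like the loose one, upright edges rounded to 6 mm radius, 0.18 to 0.31 kg. Two are 27 mm thick (its y), one 24, one 30 mm; which stands where is not known. The point is its centre, half-way up
- row_b_mid (a point): one of the four cases in the rack, standing free on its floor with a little play, near ends roughly in line: grey plastic, 110 mm deep (its x) and 96 mm high like the loose one, upright edges rounded to 6 mm radius, 0.18 to 0.31 kg. Two are 27 mm thick (its y), one 24, one 30 mm; which stands where is not known. The point is its centre, half-way up
- row_c_mid (a point): one of the four cases in the rack, standing free on its floor with a little play, near ends roughly in line: grey plastic, 110 mm deep (its x) and 96 mm high like the loose one, upright edges rounded to 6 mm radius, 0.18 to 0.31 kg. Two are 27 mm thick (its y), one 24, one 30 mm; which stands where is not known. The point is its centre, half-way up
- row_d_mid (a point): one of the four cases in the rack, standing free on its floor with a little play, near ends roughly in line: grey plastic, 110 mm deep (its x) and 96 mm high like the loose one, upright edges rounded to 6 mm radius, 0.18 to 0.31 kg. Two are 27 mm thick (its y), one 24, one 30 mm; which stands where is not known. The point is its centre, half-way up
- tray: the stainless service tray, fixed: 220 mm (x) by 270 mm (y), rim 34 mm high, floor 3 mm above the bench. Origin at the centre, at bench level. The loose case stands near its middle
- fork_cap: fork cap in the tray, round, 50 mm across and 42 mm high with its spigot; origin at the centre of its underside; leave alone
- bushing: brass-coloured slide bushing in the tray, a ring 52 mm across, 20 mm high; origin at the centre of its underside; leave alone
- oil_seal: black oil seal in the tray, a ring 58 mm across, 11 mm high; origin at the centre of its underside; leave alone
- base_valve: small dark steel base valve in the tray, 28 mm across, 36 mm high; origin at the centre of its underside; leave alone

How it is judged:
By the outcome, as a careful person would: the job done as asked, in the order asked, and still so for the second after the job is handed in, with the robot touching nothing.
It also fails if it takes over 72 s, if anything falls off the work surface, if the arm or the gripper's body presses on something with over 40 N, if the wrist force passes 120 N, or if a joint passes its speed limit or range.

## Working session

There is one attempt and no reset: what is moved stays moved. The work goes in short steps, each a Python script; the robot and the scene stay as the last script left them, time stands still between calls to the robot, and variables do not carry over. Pictures are saved under pics/ and viewed, about 8 in all and at most 12, crops included, and the job is handed in when it is done.

```bash
mkdir -p pics
python3 - <<'E'
from station import *
import cv2,numpy as np
for n in("scene","side","wrist"):
    im=read_camera(n); cv2.imwrite(f"pics/{n}0.png",im[:,:,::-1]); i=camera_info(n)
    print(n,{k:np.round(v,4).tolist() if not isinstance(v,str) else v for k,v in i.items()})
print(get_time(),get_tcp_pos(),get_ee_rot(),get_ft_force())
E
```

```text
scene {'intrinsics': [[445.6788, 0.0, 330.1745], [0.0, 445.6788, 244.9304], [0.0, 0.0, 1.0]], 'T': [[0.4058, -0.6743, 0.617, 1.0746], [0.914, 0.3002, -0.2731, -0.1725], [-0.0011, 0.6747, 0.7381, 0.5938], [0.0, 0.0, 0.0, 1.0]]}
side {'intrinsics': [[487.0114, 0.0, 327.7525], [0.0, 487.0114, 239.1372], [0.0, 0.0, 1.0]], 'T': [[0.941, 0.2658, -0.2096, 0.4577], [-0.338, 0.7034, -0.6253, -0.4513], [-0.0188, 0.6592, 0.7517, 0.642], [0.0, 0.0, 0.0, 1.0]]}
wrist {'intrinsics': [[371.6483, 0.0, 320.4161], [0.0, 371.6483, 235.3042], [0.0, 0.0, 1.0]], 'tool_from_camera': [[1.0, 0.0003, -0.0001, -0.0007], [0.0002, -0.9549, -0.2968, -0.0826], [-0.0001, 0.2968, -0.9549, -0.1612], [0.0, 0.0, 0.0, 1.0]]}
0.15 [ 0.25171743 -0.57159776  0.22211481] [-3.16786983e-04  8.37548854e-01 -5.46362141e-01 -4.77817196e-04] [ 0.86531899 -0.68942876  0.47674046]
```

View pics/scene0.png

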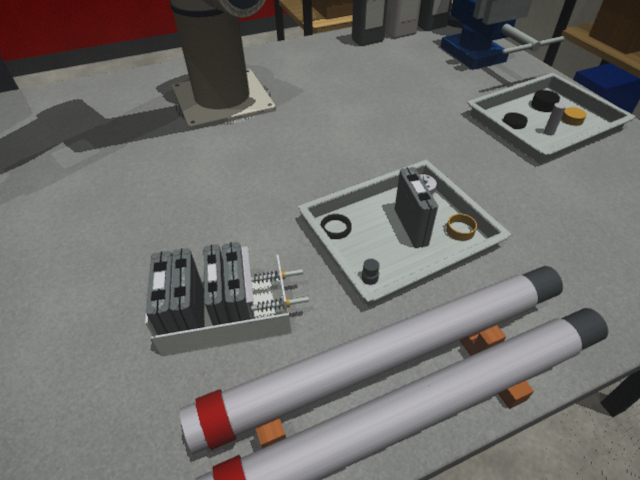

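View pics/side0.png

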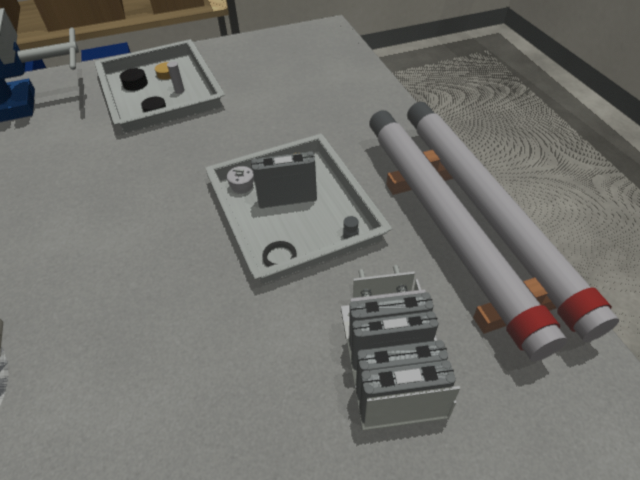

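The scene view shows the rack with its row at (150-245, 245-335), opening towards the robot. The loose case's top runs from (402,168) to (430,208). The fork cap is next to it at (425,182), and the bushing is at (462,226). Next I'll compute rough positions, then look from above with the wrist camera.

```bash
cat > h.py <<'E'
from station import *
import cv2,numpy as np
from scipy.spatial.transform import Rotation as R
def ray2(cam,px,z):
    i=camera_info(cam);K=i["intrinsics"];T=np.array(i["T"])
    d=np.array([(px[0]-K[0][2])/K[0][0],-(px[1]-K[1][2])/K[1][1],-1]);d=T[:3,:3]@d;o=T[:3,3]
    return o+d*(z-o[2])/d[2]
def rm(q): return R.from_quat(np.array(q)[[1,2,3,0]]).as_matrix()
def wray(px,z,p,q):
    i=camera_info("wrist");K=i["intrinsics"];T=np.array(i["tool_from_camera"])
    u=np.array([px[0]-K[0][2],px[1]-K[1][2]]);r=np.linalg.norm(u);t=r/K[0][0];u=u/max(r,1e-9)
    d=np.array([np.sin(t)*u[0],-np.sin(t)*u[1],-np.cos(t)]);M=rm(q)
    o=np.array(p)+M@T[:3,3];d=M@T[:3,:3]@d
    return o+d*(z-o[2])/d[2]
def quat(yaw):
    "tool down; tool x (jaw) along world direction yaw"
    c,s=np.cos(yaw),np.sin(yaw)
    M=np.array([[c,s,0],[s,-c,0],[0,0,-1]]);q=R.from_matrix(M).as_quat();return q[[3,0,1,2]]
def shot(name):
    p,q=get_tcp_pos(),get_ee_rot();im=read_camera("wrist");cv2.imwrite(f"pics/{name}.png",im[:,:,::-1])
    np.savez(f"pics/{name}.npz",p=p,q=q);print("shot",p,q)
E
python3 - <<'E'
from h import *
for n,px,z in[("case end far",(402,169),.099),("case near",(430,210),.099),("cap",(427,182),.03),("bush",(462,226),.01),("rack ep top L front",(150,250),.1),("row back left",(150,335),.056),("row back right",(290,318),.056),("foll",(245,250),.092)]:
    print(n,ray2("scene",px,z).round(3))
for n,px,z in[("case l",(256,160),.099),("case r",(314,157),.099),("cap",(240,174),.03),("ep",(366,392),.1),("ep r",(455,385),.1),("row end",(352,300),.1),("row end r",(432,297),.1)]:
    print(n,ray2("side",px,z).round(3))
for q0 in (np.pi/2,-np.pi/2):
    for p in((.6,-.3,.3),(.75,-.2,.3)):
        print(q0,inverse_kinematics(p,quat(q0)))
E
```

```text
case end far [0.546 0.202 0.099]
case near [0.657 0.189 0.099]
cap [0.528 0.278 0.03 ]
bush [0.642 0.285 0.01 ]
rack ep top L front [ 0.562 -0.239  0.1  ]
row back left [ 0.678 -0.269  0.056]
row back right [ 0.73  -0.083  0.056]
foll [ 0.612 -0.109  0.092]
case l [0.554 0.217 0.099]
case r [0.651 0.188 0.099]
cap [0.528 0.272 0.03 ]
ep [ 0.571 -0.238  0.1  ]
ep r [ 0.671 -0.266  0.1  ]
row end [ 0.603 -0.113  0.1  ]
row end r [ 0.704 -0.146  0.1  ]
1.5707963267948966 [-4.81388012e-01  4.20889814e-01  1.44848888e+00 -4.44089210e-16
  1.27221396e+00 -2.05218434e+00]
1.5707963267948966 [-2.75933920e-01  5.94089831e-01  1.17037168e+00 -4.44089210e-16
  1.37713114e+00 -1.84673025e+00]
-1.5707963267948966 [-4.81388012e-01  4.20889814e-01  1.44848888e+00 -4.44089210e-16
  1.27221396e+00  1.08940831e+00]
-1.5707963267948966 [-2.75933920e-01  5.94089831e-01  1.17037168e+00 -4.44089210e-16
  1.37713114e+00  1.29486241e+00]
```

Run:
```python
from h import *
y=np.pi/2-.28
move_pose([.60,-.18,.25],quat(y)); shot("w_rack")
move_pose([.58,.20,.25],quat(np.pi/2-.15)); shot("w_case")
print(get_time())
a=cv2.imread("pics/w_rack.png")
```

```text
shot [ 0.59975655 -0.18065813  0.24993861] [-1.42965699e-06  7.99296561e-01  6.00936767e-01 -9.39864300e-05]
shot [0.58038717 0.19900778 0.24997632] [ 1.44900843e-04  7.58459738e-01  6.51719880e-01 -5.26608770e-05]
3.5667
```

View pics/w_rack.png

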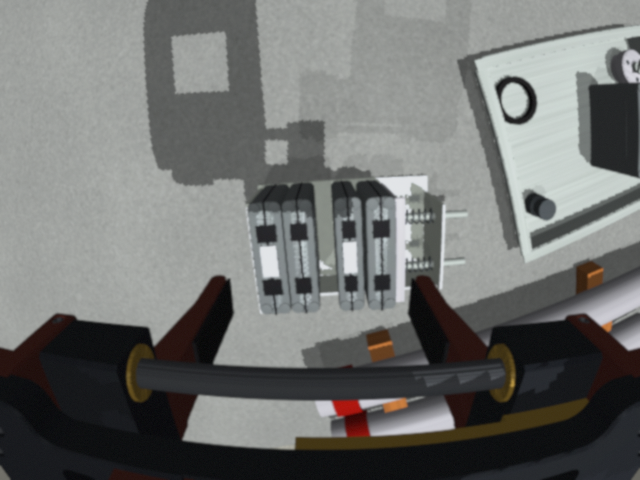

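View pics/w_case.png

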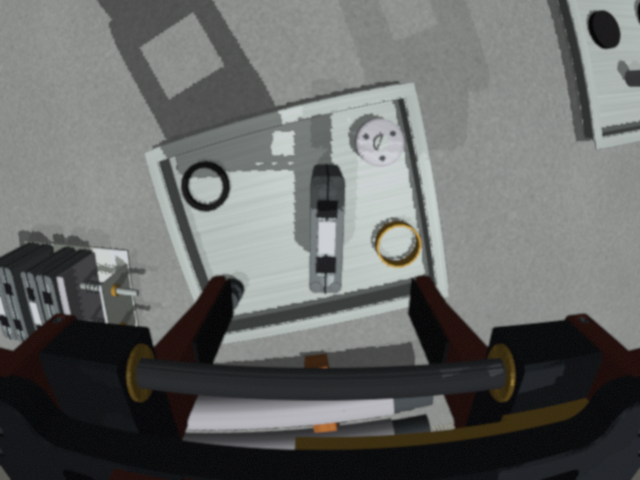

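The wrist picture has the row at cols 250-405, rows 180-312, and the gap at cols 318-335. The other picture has the case top at cols 311-343, rows 180-292, with the cap at (378,142) and the bushing at (397,243). One zoomed composite should give me accurate corners.

Run:
```python
import cv2,numpy as np
a=cv2.imread("pics/w_rack.png")[170:320,240:450];b=cv2.imread("pics/w_case.png")[155:305,290:365]
f=lambda i:cv2.convertScaleAbs(cv2.resize(i,None,fx=2.8,fy=3.9,interpolation=cv2.INTER_CUBIC),alpha=1.3)
A=cv2.convertScaleAbs(cv2.resize(a,None,fx=2.75,fy=3.9,interpolation=2),alpha=1.4)
B=cv2.convertScaleAbs(cv2.resize(b,None,fx=2.75,fy=3.9,interpolation=2),alpha=1.4)
for im,x0,y0 in((A,240,170),(B,290,155)):
    for r in range(y0,y0+150,20):
        Y=int((r-y0)*3.9);cv2.line(im,(0,Y),(8,Y),(0,0,255),1);cv2.putText(im,str(r),(10,Y+5),0,.4,(0,0,255),1)
    for c in range(x0+10,x0+im.shape[1]//3,20):
        X=int((c-x0)*2.75);cv2.line(im,(X,0),(X,8),(0,0,255),1);cv2.putText(im,str(c),(X-10,20),0,.4,(0,0,255),1)
cv2.imwrite("pics/z.png",np.hstack([A,B]));print(np.hstack([A,B]).shape)
```

```text
(585, 784, 3)
```

View pics/z.png

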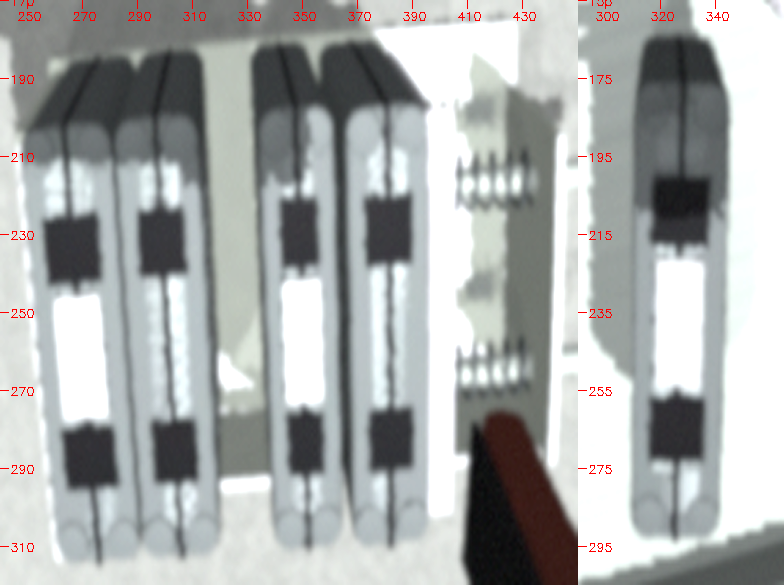

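Run:
```python
from h import *
d=np.load("pics/w_rack.npz");e=np.load("pics/w_case.npz")
def rep(n,pts,z,d):
    P=[wray(p,z,d["p"],d["q"])[:2] for p in pts] # nl,nr,fl,fr
    nl,nr,fl,fr=P;c=np.mean(P,0);v=(fl+fr-nl-nr);yaw=np.arctan2(v[1],v[0])
    u=np.array([-np.sin(yaw),np.cos(yaw)])
    print(n,"c",c.round(4),"yaw",round(np.degrees(yaw),1),"len",round(np.linalg.norm(v)/2,4),"w",((nl-nr)@u).round(4),((fl-fr)@u).round(4),"NL",nl.round(4),"NR",nr.round(4),"FL",fl.round(4),"FR",fr.round(4));return c
rep("A",[(250.2,202),(280.7,202),(260,312.8),(290.9,312.8)],.1,d)
rep("B",[(282.2,199),(314.5,199),(291,312),(320,312)],.1,d)
rep("C",[(333.8,198),(361,198),(339,310.5),(364.7,310.5)],.1,d)
rep("D",[(366.5,197.7),(395.6,197.7),(368,309.7),(395.6,309.7)],.1,d)
rep("L",[(311.1,176.5),(344.2,176.5),(309.6,292.7),(340.9,292.7)],.099,e)
for px,z in(((378,142),.03),((397,243),.02)):print(wray(px,z,e["p"],e["q"]).round(3))
```

```text
A c [ 0.6249 -0.2341] yaw -13.9 len 0.1079 w -0.0266 -0.0299 NL [ 0.5687 -0.234 ] NR [ 0.5764 -0.2084] FL [ 0.6735 -0.2615] FR [ 0.6812 -0.2326]
B c [ 0.6311 -0.206 ] yaw -13.7 len 0.1092 w -0.0277 -0.0276 NL [ 0.5742 -0.2064] NR [ 0.582  -0.1798] FL [ 0.6804 -0.2322] FR [ 0.6879 -0.2056]
C c [ 0.642  -0.1643] yaw -12.5 len 0.1087 w -0.0233 -0.0245 NL [ 0.5858 -0.1637] NR [ 0.5921 -0.1413] FL [ 0.6914 -0.1878] FR [ 0.6986 -0.1643]
D c [ 0.6497 -0.1363] yaw -12.6 len 0.1088 w -0.0255 -0.0269 NL [ 0.5932 -0.1367] NR [ 0.6    -0.1121] FL [ 0.6987 -0.161 ] FR [ 0.7068 -0.1353]
L c [0.5987 0.2025] yaw -9.5 len 0.1082 w -0.028 -0.0292 NL [0.5432 0.1976] NR [0.5474 0.2253] FL [0.6498 0.1791] FR [0.6542 0.208 ]
[0.527 0.268 0.03 ]
[0.642 0.278 0.02 ]
```

The sizes agree to within 2 mm: A=30, B=27, C=24, D=27. The gap is about 17.6 mm and the rack yaw about -13.2°. I'll grip the loose case 20 mm behind its centre and carry it to the rack front.

```bash
cat >> h.py <<'E'
TH=np.radians(-13.2);UX=np.array([np.cos(TH),np.sin(TH)]);UY=np.array([-np.sin(TH),np.cos(TH)])
W=lambda s:s[0]*UX+s[1]*UY
S=lambda w:np.array([w[0]*np.cos(TH)+w[1]*np.sin(TH),-w[0]*np.sin(TH)+w[1]*np.cos(TH)])
GB=.020  # grip this far behind case centre
def tcp_for(nose_l,psi,z):
    """TCP position/quat so that the left nose round centre is at rack-frame nose_l, case yawed -psi (left corner leads)"""
    a=-psi;dx=np.array([np.cos(a),np.sin(a)]);dy=np.array([-np.sin(a),np.cos(a)])
    c=np.array(nose_l)-dx*.049-dy*.009
    t=W(c-dx*GB);return np.array([t[0],t[1],z]),quat(np.pi/2+TH-psi)
E
python3 - <<'E'
from h import *
yc=np.radians(-9.5);q=quat(np.pi/2+yc)
g=np.array([.5987,.2025])-GB*np.array([np.cos(yc),np.sin(yc)])
command_gripper(.65)
move_pose([*g,.14],q)
print("down",movel([*g,.040],v=.15,until_force=8),get_tcp_pos(),get_grip_width())
f0=np.array(get_ft_force())
command_gripper(0.0); print("w",get_grip_width()*88,np.array(get_ft_force())-f0)
movel([*g,.125],v=.12); print(np.array(get_ft_force())-f0)
p,qq=tcp_for((.587,-.033),np.radians(15),.11)
move_pose(p,qq); print(get_tcp_pos(),get_time(),get_grip_width()*88)
cv2.imwrite("pics/s1.png",read_camera("side")[130:430,200:520,::-1]);shot("w1")
E
python3 - <<'E'
import cv2,numpy as np
a=cv2.resize(cv2.imread("pics/s1.png"),(400,375));b=cv2.resize(cv2.imread("pics/w1.png")[100:400,160:480],(400,375))
cv2.imwrite("pics/v1.png",np.hstack([a,b]))
E
```

```text
down False [0.57998013 0.20610613 0.04120958] 0.6518420472715755
w 29.816642657334985 [-0.27791226 -0.37145423  4.94422534]
[ 0.00542295  0.70200976 -3.8130797 ]
[ 0.49949556 -0.14090458  0.11003019] 8.3083 29.77453454129795
shot [ 0.49956745 -0.14068235  0.11004228] [9.95458895e-05 8.57701165e-01 5.14148487e-01 1.86868390e-04]
```

View pics/v1.png

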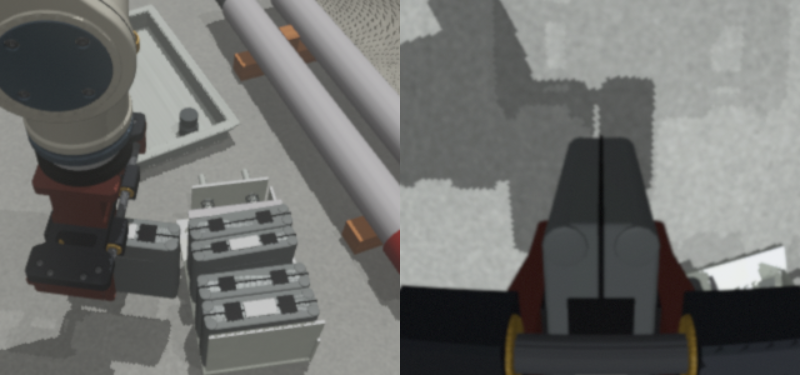

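The case is held at 29.8 mm with the yawed nose about 12 mm clear of the row. The row is undisturbed at (190-320, 205-345). Next I'll lower it and work the leading corner in stepwise, with force bands.

```bash
cat >> h.py <<'E'
import json,os
def tare():
    wait(.2);f=np.mean([get_ft_force() for _ in range(3)],0);json.dump(list(f),open("tare.json","w"))
def force():
    f=np.array(get_ft_force())-json.load(open("tare.json"));return np.array([f[:2]@UX,f[:2]@UY,f[2]])
def follow(path,z,off=0.,lo=-9.,hi=3.,fx=-13.,v=.03,pr=3):
    """path: list of (Lx,Ly,psi_deg); off shifts Ly by force bands; stops on limit"""
    for k,(x,y,d) in enumerate(path):
        p,q=tcp_for((x,y+off),np.radians(d),z);movel(p,q,v=v);f=force()
        for _ in range(8):
            if lo<f[1]<hi: break
            off+=-.0004 if f[1]<=lo else .0004
            p,q=tcp_for((x,y+off),np.radians(d),z);movel(p,q,v=v);f=force()
        bad=f[0]<fx or abs(f[1])>14 or abs(f[2])>9
        if k%pr==0 or bad or k==len(path)-1: print(np.round([x*1e3,(y+off)*1e3,d],1),"F",f.round(1),"off",round(off*1e3,1),"t",round(get_time(),1))
        if bad: print("LIMIT",k);return off,False
    return off,True
def lin(a,b,n): return [tuple(r) for r in np.linspace(a,b,n+1)[1:]]
E
python3 - <<'E'
from h import *
d=np.load("pics/w1.npz")
for px in((278,284),(364,284)):
    w=wray(px,.168,d["p"],d["q"]);t=rm(d["q"]).T@(w-d["p"]);print("near corner in tool",t.round(4))
Z=.0432
p,q=tcp_for((.583,-.035),np.radians(22),.11);move_pose(p,q)
p[2]=Z;movel(p,v=.1);tare();print(get_tcp_pos(),p,get_time())
o,ok=follow(lin((.583,-.035,22),(.6075,-.035,22),12)+lin((.6075,-.035,22),(.6075,-.0285,22),5),Z,lo=-4)
print(o,ok)
shot("w2");cv2.imwrite("pics/c2.png",read_camera("scene")[220:360,120:330,::-1])
a=cv2.resize(cv2.imread("pics/w2.png")[170:400,240:470],(400,400));b=cv2.resize(cv2.imread("pics/c2.png"),(400,267));b=cv2.copyMakeBorder(b,0,133,0,0,0)
cv2.imwrite("pics/v2.png",np.hstack([a,b]))
E
```

```text
near corner in tool [-0.012  -0.0343 -0.058 ]
near corner in tool [ 0.0144 -0.0342 -0.058 ]
[ 0.49850494 -0.13490633  0.04385898] [ 0.49803333 -0.13478429  0.0432    ] 9.6833
[585. -35.  22.] F [ 0.1 -1.5 -0.1] off 0.0 t 9.9
[591.2 -35.   22. ] F [ 0.8 -0.7  0.1] off 0.0 t 10.7
[597.3 -35.   22. ] F [ 0.2 -1.2 -0.3] off 0.0 t 11.4
[603.4 -35.   22. ] F [ 0.1 -0.7 -0. ] off 0.0 t 12.2
[607.5 -33.7  22. ] F [ 0.5 -1.1  0.5] off 0.0 t 12.9
[607.5 -29.8  22. ] F [ 1.1 -1.3 -0.2] off 0.0 t 13.7
[607.5 -28.5  22. ] F [ 0.9 -0.8 -0.6] off 0.0 t 13.9
0.0 True
shot [ 0.52340899 -0.13397828  0.04320614] [1.45993164e-05 8.87792180e-01 4.60244548e-01 2.67362390e-05]
```

View pics/v2.png

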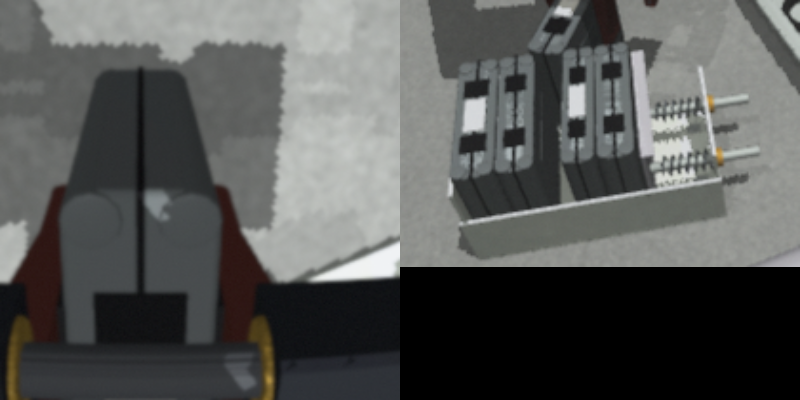

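The case corner is at the mouth between B and C (right panel around (545,50)). The row is undisturbed and the forces are only noise. I'll continue with the lateral push, then advance while straightening.

Run:
```python
from h import *
Z=.0432
o,ok=follow(lin((.6075,-.0285,22),(.6075,-.0215,22),8),Z,lo=-9.5,hi=3,pr=1)
if ok:
    P=[]
    for t in np.linspace(0,1,15)[1:]:
        psi=22-19*t;r=np.radians(psi);R0=np.array([.6075-.0067+.014*t,-.0215-.0167])
        P.append((R0[0]+.018*np.sin(r),R0[1]+.018*np.cos(r),psi))
    o,ok=follow(P,Z,off=o,lo=-9.5,hi=3,pr=1)
print(o,ok)
```

```text
[607.5 -27.6  22. ] F [ 1.7 -0.7  1.3] off 0.0 t 14.3
[607.5 -26.8  22. ] F [ 0.3 -1.6  0.2] off 0.0 t 14.5
[607.5 -25.9  22. ] F [-1.4 -3.3  1.3] off 0.0 t 14.8
[607.5 -25.   22. ] F [-3.7 -5.4 -0.1] off 0.0 t 15.0
[607.5 -24.1  22. ] F [-3.7 -6.2  0.5] off 0.0 t 15.3
[607.5 -23.2  22. ] F [-4.6 -5.2  0.6] off 0.0 t 15.5
[607.5 -22.4  22. ] F [-4.2 -6.6  0.6] off 0.0 t 15.8
[607.5 -21.5  22. ] F [-5.6 -6.3  1.3] off 0.0 t 16.0
[608.1 -21.4  20.6] F [-5.4 -6.3  1.9] off 0.0 t 16.3
[608.7 -21.2  19.3] F [-8.6 -6.4  2.3] off 0.0 t 16.5
[609.3 -21.1  17.9] F [-7.9 -7.1  2.7] off 0.0 t 16.8
[609.9 -20.9  16.6] F [-9.9 -6.1  2.5] off 0.0 t 17.0
[610.5 -20.8  15.2] F [-8.9 -6.8  0.9] off 0.0 t 17.3
[611.1 -20.7  13.9] F [-7.7 -8.2  0.6] off 0.0 t 17.5
[611.7 -20.6  12.5] F [-5.8 -7.2  0.2] off 0.0 t 17.8
[612.3 -20.5  11.1] F [-4.5 -8.8  0.9] off 0.0 t 18.0
[612.9 -20.5   9.8] F [-3.  -7.3 -0.5] off 0.0 t 18.3
[613.4 -20.4   8.4] F [-2.4 -7.9  0.2] off 0.0 t 18.5
[614.  -20.3   7.1] F [-1.9 -7.2 -0.4] off 0.0 t 18.8
[614.6 -20.3   5.7] F [-1.4 -7.3  0.2] off 0.0 t 19.0
[615.2 -20.3   4.4] F [-0.7 -7.9  0.5] off 0.0 t 19.3
[615.7 -20.2   3. ] F [-1.9 -7.2 -0.4] off 0.0 t 19.5
0.0 True
```

The corner went in cleanly: peak about 10 N axial and 8 N lateral, well under 15 N. Now I'll straighten, ease towards B, and slide in until the fingers near the row.

Run:
```python
from h import *
Z=.0432
o,ok=follow(lin((.6157,-.0202,3),(.6187,-.0204,0),3)+lin((.6187,-.0204,0),(.656,-.0204,0),30),Z,lo=-4.5,hi=4,pr=3)
print(o,ok)
shot("w3");cv2.imwrite("pics/c3.png",read_camera("scene")[220:360,120:330,::-1])
a=cv2.resize(cv2.imread("pics/w3.png")[170:400,240:470],(400,400));b=cv2.resize(cv2.imread("pics/c3.png"),(400,267));b=cv2.copyMakeBorder(b,0,133,0,0,0)
cv2.imwrite("pics/v3.png",np.hstack([a,b]))
```

```text
[616.7 -22.7   2. ] F [ 0.9 -0.8 -2.3] off -2.4 t 21.3
[619.9 -22.8   0. ] F [-3.5  3.1  0.2] off -2.4 t 22.0
[623.7 -22.8   0. ] F [-3.5  3.  -0.3] off -2.4 t 22.8
[627.4 -22.8   0. ] F [-2.2  3.9 -1. ] off -2.4 t 23.5
[631.1 -22.4   0. ] F [-1.9  3.  -0.5] off -2.0 t 24.5
[634.9 -22.    0. ] F [-1.3 -1.9 -0.4] off -1.6 t 25.5
[638.6 -22.    0. ] F [-1.  -1.7  0.2] off -1.6 t 26.3
[642.3 -22.    0. ] F [-1.4 -2.1 -0.3] off -1.6 t 27.0
[646.1 -22.    0. ] F [-1.8 -1.1 -1. ] off -1.6 t 27.8
[649.8 -22.    0. ] F [-1.9  0.1 -1.5] off -1.6 t 28.5
[653.5 -22.    0. ] F [-1.5  1.3 -0.4] off -1.6 t 29.3
[656. -22.   0.] F [-1.7  1.2 -0.4] off -1.6 t 29.8
-0.0016 True
shot [ 0.56450908 -0.16413822  0.04316354] [3.29314369e-06 7.83653449e-01 6.21198253e-01 4.48543856e-05]
```

View pics/v3.png

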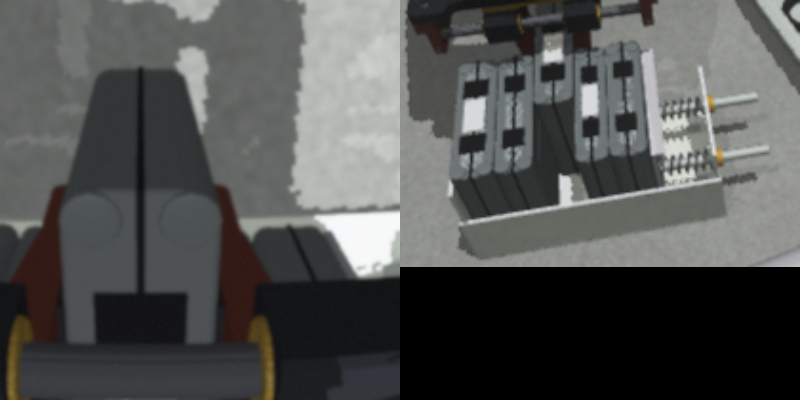

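The case is upright between B and C, about half in, with the follower pushed back (spring side at cols 645-760). I'll set it down, release, back off, and push it home with shut fingers.

Run:
```python
from h import *
p,q=tcp_for((.656,-.022),0,.0432)
r=movel(p-[0,0,.004],v=.01,until_force=2.5);print("down",r,get_tcp_pos()[2],force().round(1))
command_gripper(.5);print(get_grip_width(),force().round(1))
w=S(p);b=W((w[0]-.068,w[1]))
movel([*b,get_tcp_pos()[2]],v=.1)
command_gripper(0.);tare()
sy=w[1];z=.038
movel([*W((w[0]-.060,sy)),z],q,v=.05)
r=movel([*W((.607-.010+.004,sy)),z],v=.03,until_force=9)
print("push",r,S(get_tcp_pos()).round(4),force().round(1),get_time())
shot("w4");cv2.imwrite("pics/c4.png",read_camera("scene")[220:360,120:330,::-1])
```

```text
down True 0.042552990564164235 [ 2.7 -1.9  2. ]
0.49841718202548624 [-0.6 -0.6  2.1]
push True [ 0.5975 -0.031 ] [-1.6  0.3  0.2] 34.8583
shot [ 0.57467098 -0.1665896   0.03743494] [-0.00145719  0.78366295  0.62118364 -0.00106863]
```

Run:
```python
from h import *
w=S(get_tcp_pos())
for k in range(1,5):
    movel([*W((w[0]+.0006*k,w[1])),.038],v=.02);f=force();print(S(get_tcp_pos()).round(4),f.round(1))
    if f[0]<-8:break
w=S(get_tcp_pos())
movel([*W((w[0]-.06,w[1])),.038],v=.1)
movel([*W((w[0]-.06,w[1])),.25],v=.25)
q=quat(np.pi/2+TH);p=W((.61,-.031));move_pose([*p,.25],q);shot("w5")
print(get_time())
a=cv2.imread("pics/w5.png")[165:325,240:450];b=read_camera("side")[270:440,330:480,::-1]
A=cv2.resize(a,None,fx=2.4,fy=3.4,interpolation=2);B=cv2.resize(b,(270,A.shape[0]));print(A.shape)
cv2.imwrite("pics/v5.png",cv2.convertScaleAbs(np.hstack([A,B]),alpha=1.3))
```

```text
[ 0.5978 -0.0309] [-0.4  0.7 -0.9]
[ 0.5978 -0.0309] [-2.3  0.3  0.6]
[ 0.5978 -0.0309] [-5.8 -0.2  3. ]
[ 0.5977 -0.0308] [-7.2 -0.4  3.1]
shot [ 0.58644214 -0.16929621  0.24748273] [-0.00167575  0.78364237  0.62120891 -0.00114835]
38.1833
(544, 504, 3)
```

View pics/v5.png

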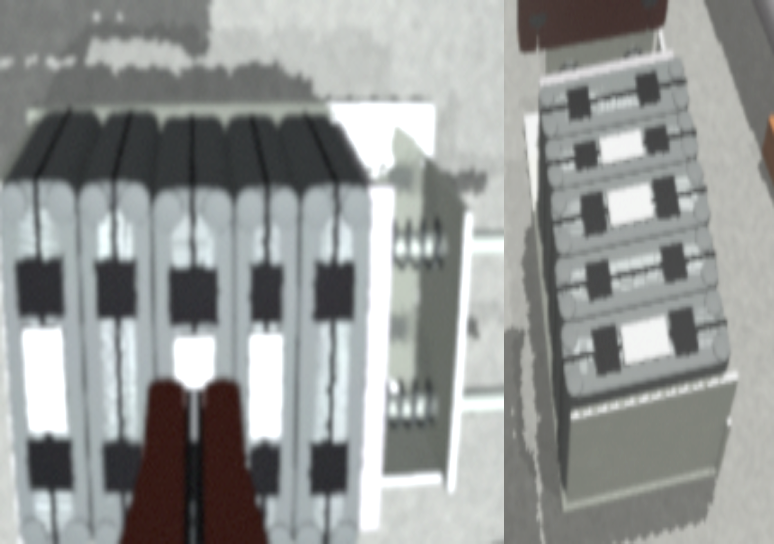

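All five cases look upright and flush, and the follower is against the row. One zoom on the near ends should quantify the flushness.

Run:
```python
import cv2
a=cv2.imread("pics/w5.png")[193:233,235:405]
A=cv2.convertScaleAbs(cv2.resize(a,None,fx=4.6,fy=12,interpolation=2),alpha=1.4)
for r in range(0,40,5): cv2.line(A,(0,r*12),(780,r*12),(0,0,255),1);cv2.putText(A,str(193+r),(0,r*12+12),0,.4,(0,255,0),1)
cv2.imwrite("pics/v6.png",A);print(A.shape)
```

```text
(480, 782, 3)
```

View pics/v6.png

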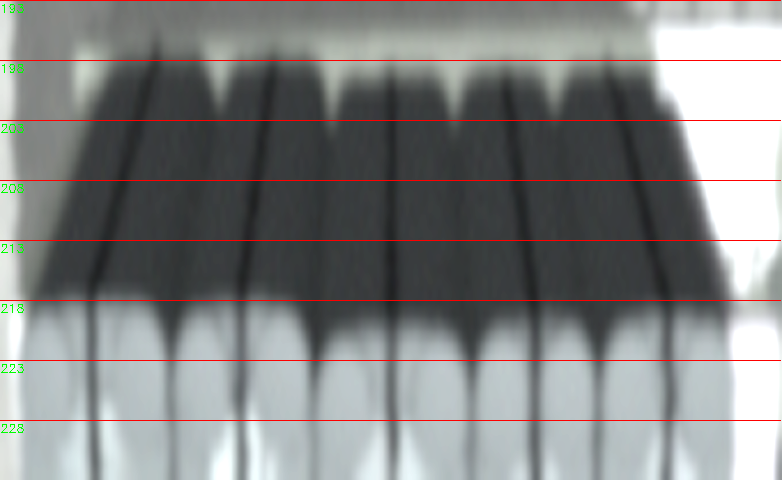

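Mid, C and D are level (edge row ~220), but A and B stand about 2 rows out (~218), so roughly 2 mm. I'll nudge B and then A home gently with the shut fingers.

Run:
```python
from h import *
q=quat(np.pi/2+TH);z=.038
movel([*W((.545,-.0595)),.25],q,v=.25)
for n,sy in(("B",-.0595),("A",-.088),("mid",-.031)):
    movel([*W((.570,sy)),z],q,v=.2);wait(.2);tare()
    movel([*W((.590,sy)),z],v=.06,until_force=7)
    x=.590
    while x<.6005:
        x+=.0007;movel([*W((x,sy)),z],v=.02);f=force()
        if f[0]<-8.5: break
    print(n,x,S(get_tcp_pos()).round(4),f.round(1),get_time())
    movel([*W((.570,sy)),z],v=.1)
movel([*W((.545,-.031)),.25],q,v=.25)
move_pose([*W((.60,-.031)),.25],q);shot("w6");print(get_time())
a=cv2.imread("pics/w6.png")[175:320,235:405]
A=cv2.convertScaleAbs(cv2.resize(a,None,fx=2.7,fy=4.1,interpolation=2),alpha=1.4)
for r in range(0,145,5):
    if r<70: cv2.line(A,(0,int(r*4.1)),(14,int(r*4.1)),(0,0,255),1)
b=cv2.resize(read_camera("scene")[130:360,120:520,::-1],(340,195));c=cv2.resize(read_camera("side")[120:440,200:480,::-1],(340,399))
cv2.imwrite("pics/v7.png",np.hstack([A,np.vstack([b,c])[:A.shape[0]]]))
```

```text
B 0.6005000000000005 [ 0.5985 -0.0594] [-10.3   0.1   5.4] 44.5167
A 0.6005000000000005 [ 0.5989 -0.0879] [-7.9  0.4  2.5] 49.9
mid 0.6005000000000005 [ 0.5979 -0.0309] [-8.5 -0.4  4.2] 55.425
shot [ 0.57699869 -0.1671036   0.2475726 ] [-0.00153733  0.78365049  0.62119919 -0.00105011]
57.2667
```

View pics/v7.png

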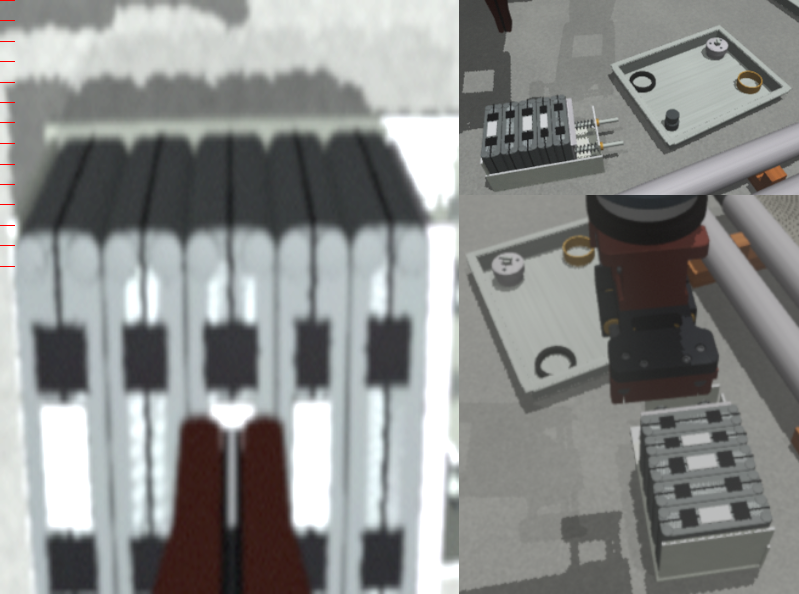

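All near ends now line up, at about row 230 in the left panel. The row is upright and tight, and the four fork parts are in their places in the tray. Handing in.

```bash
python3 -c "
from station import *
print(get_time());job_done()"
```

```text
57.3667
the job is handed in; nothing more can be done
```

The case is back in the gap, and all five cases stand upright in one flush, tight row. I handed the job in at 57.4 s, under the 72 s limit.

- **How it went in:** I gripped the case behind its centre and brought it to the open front turned 22°, with the corner on the follower side leading. I eased the follower-side pair back, straightened the case as it slid in, then lowered it until it touched the floor. I let go and pushed it home with shut fingers.
- **Forces:** During insertion the wrist showed at most about 10 N axially and 9 N sideways in the readings I printed. The pushes home were stopped on force and ended at about 7–10 N. I read the forces between small steps, so a brief higher peak could have been missed.
- **A correction on the way:** The first check showed the two cases by the end plate standing about 2 mm proud of the others. I nudged each one in with the fingers until the push met firm resistance.
- **Last checks:** Pressed once more, the inserted case met its stop at the same place as before, within 0.2 mm. The last picture shows the near ends level to within about 1 mm and the follower pushed back against the row. The four fork parts show no sign of having moved.
- **Not measured:** I didn't measure the case's seating on the floor again after the push home. I touched only the inserted case and the two cases by the end plate at the end. For the two follower-side cases, being fully home rests on the pictures.

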